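# Release and push off a terminal-box cover

## Robot

A 7-joint arm with a two-finger parallel gripper is mounted at the origin on the work surface. World frame = base frame: x ahead of the robot, y to its left, z up, the work surface at z = 0. Lengths are in m, angles in rad, forces in N, time in s.
With the tool pointing down it reaches from about 0.4 to 0.85 m from the base axis. Payload 10.4 kg.
Tool frame: the origin (TCP) lies between the finger pads; the fingertips stand 22 mm ahead of it and the grasp point (between the pads) lies 3 mm ahead of it (r.nose_length is the distance from the TCP to the fingertips, in m); z points along the fingers, y is the line along which they close (so a half turn about z gives the same grasp; the last joint's range is limited). The gripper opens to 87 mm and grips with 3 to 60 N. Pads are 19 mm wide; open, the fingers measure 117 mm over their backs; the gripper's body (75 mm by 190 mm) begins 51 mm behind the grasp point.
Start: joints at [-1.137, 0.332, -0.065, 1.46, 0.022, 1.35, -0.088], TCP at [0.276, 0.561, 0.211] pointing down, gripper open.
Joint ranges: [-2.6, 2.6], [-0.5, 2.12], [-1.47, 1.34], [0.16, 2.42], [-1.27, 4.41], [0.06, 2.06], [-2.6, 2.6]. Speed limits (rad/s): [2.22, 2.22, 2.79, 2.79, 3.14, 3.14, 3.14].

## Interface

Orientations are given as a unit quaternion [x, y, z, w].
In Python, from bench import readout, cams, r gives the robot as it stands. The module is installed in compiled form; this text tells all that it offers.
- The arm moves only by the tool step_arm, never from a script. Its argument "deltas" is a list that holds one entry, the list of rows, each a list of 7 numbers: the turn, a rotation vector about the tool's x, y, z in rad, then the shift along the tool's x, y, z in m, then the opening in per cent of the stroke, from 0 (shut) to 100 (fully open). A call has 1 to 20 rows; each row is the pose to reach, as a shift and turn from the pose commanded when the call began, along the tool's axes at that moment; what a row does not reach only later rows make up. A row lasts 1/8 s, in which the tool goes at most 62.5 mm and 10.7 degrees, less where a joint would pass 70% of its speed; a pose out of reach is approached as far as the arm can. A call with a gripper value outside its range is refused whole. The fingers move at their own pace and stop on an object; "squeeze" is the grip in N (left out, the last holds). Time passes only in rows, so rows that repeat a pose let the fingers close. It gives the time, the measured TCP pose, the force, the opening and the grip force at its end, in the units of the state.
- readout.read_state(): the state, without advancing time (a new reading comes with each control period).
- cams.camera(name): name is "scene" or "side" or "wrist"; returns a dict with "img" (420x560x3 uint8, red, green, blue), "fx", "fy", "cx", "cy" (pixels), "k1" (the pictures are not rectified: a ray, as slopes to the right and down, at radius r is drawn at 1 + k1 r^2 times it, then the intrinsics apply), "origin" and "rotation" of the camera in the world; the wrist camera has in their place "T_tool_cam" (4x4, takes a point from camera to tool coordinates, whose origin is the TCP and whose axes are the flange's). Camera axes: x right, y up, looking along -z (the intrinsics and any distortion apply to the point x, -y, -z); pixel columns grow to the right and rows downward; lengths in m; the calibration is good to about 2 mm. A picture is of the moment at which its call begins: read the wrist's pose just before it. There is no depth.
- r.close_job(): hands the job in; it is judged then, once.
The state is a dict: "time": time; "joint_positions": joint angles; "joint_vel": joint speeds; "joint_torque": joint torques, N m; "ee_pos": TCP position; "eef_rot": TCP orientation; "ft_force": force on the tool from outside, world axes, zero at the start; "torque": the same for the moment, N m; "width": finger opening in m; "grip_force": force on a finger pad.
Only numpy, scipy, OpenCV 4.12 (cv2) and the standard library are available. Lean on these libraries where they do the work, as an engineer would, in place of code of your own. Each camera call takes 0.05 s, during which the arm holds its last target. There are 200 camera calls.

## Task

On the terminal box on the workshop cabinet, press the snap tab down until it is fully in, then push the released cover along its guides, off its seat, until it is completely clear of the terminal compartment and of the two steel hold-down lips and lies flat on the landing deck at the other end of the box. Only press and push with the fingertips: nothing is to be lifted, and the tool holder, the two steel bushings and the spray can stay where they stand.

Things in the scene. Friction and masses are not known exactly. Their poses are not given: they have to be found in the camera images.
- terminal_box: Fixed beige terminal box, 270 mm long (x) by 100 wide (y). Origin: centre of underside, on the table; z up; +x is the way the cover is pushed. Seat with compartment at the -x end (end wall 50 mm high), then the snap tab, then the landing deck. Side walls, 56.5 mm high, inner faces at y = +-44 mm, guide the cover all along; it rides on ledges 45 mm high, 10 mm wide, inside them.
- seat (a point): Centre of the seat at ledge height (box x = -75.5 mm, 45 mm up), where the cover starts. Over the seat only, box x = -127 to -27.5 mm, two steel hold-down lips overhang the cover's long edges: underside 52.5 mm, top 56.5 mm above the table, 74 mm open between them.
- landing (a point): Middle of the empty landing deck (box x = 67 mm), between the ledges, 40 mm above the table. The deck runs from the snap tab to a stop wall 56.5 mm high with its inner face at box x = 127 mm.
- snap_tab (a joint): How far the snap tab is pressed straight down, in m: 0 = out (start 0 to 0.0015), 0.011 = fully in (end stop). It takes about 5 N all the way and stays where it is left, with no spring back. Out, it stands before the cover's leading edge and blocks it; pressed more than 0.009, the cover slides over it.
- tab_top (a point): Centre of the top face of the snap tab, a grey ribbed pad 30 mm (box x) by 40 mm (box y) on the box's centre line at box x = -8.5 mm, 2 mm beyond the cover's leading edge. The top is 52 mm above the table when out, 41 mm when fully in, 1 mm above the deck around it.
- cover: Loose grey plastic cover, plate 100 (x) by 84 (y) by 5 mm, about 0.18 kg, with a ridge across its middle. Origin: centre of its underside, z up, axes parallel to the box's. Seated at first at box x = -75.5 mm, 45 mm up; off its seat when moved more than 105 mm towards box +x (the stop wall ends its travel at about 152 mm). Pushed at the ridge it slides with a few N.
- cover_ridge (a point): Top centre of the ridge on the cover: an upright bar 8 mm thick (box x), 46 mm long (box y), 19 mm tall above the cover's top face; its top is 24 mm above the cover's underside, 69 mm above the table.
- bushing_tall: Loose steel bushing, 42 mm diameter, 55 mm high, origin at centre of underside. Bystander beside the box.
- bushing_wide: Loose dark steel bushing, 60 mm diameter, 32 mm high, origin at centre of underside. Bystander beside the box.
- tool_holder: Loose steel milling tool holder, 64 mm diameter, 85 mm high, origin at centre of underside. Bystander past the seat end of the box.
- spray_can: Loose spray can, 58 mm diameter, 170 mm high, origin at centre of underside. Bystander past the landing end of the box.
There are look-alikes about, which are no part of the job. Of the things like the cover, leave any that is black, green or purple; of the rest the smaller one is meant.

How it is judged:
On the way, in this order (a step that is already met when the one before it is completed fails the run):
1. the snap tab is pressed in while the cover is still on its seat (value of joint snap_tab above 0.009 m and x of cover in the frame of terminal_box below -0.0675 m), for 0.1 s.
2. the cover is pushed off its seat (x of cover in the frame of terminal_box above 0.0295 m), for 0.1 s.
At the end, for the whole second after the job is handed in: Tab in by more than 9 of its 11 mm; cover more than 105 mm along the box from its seat, at rest and flat (height within 3 mm of the ledges, tilt under 0.06 rad, skew under 0.12 rad, within 8 mm of the centre line); bushings, tool holder and can within 20 mm of their starts (value of joint snap_tab above 0.009 m and x of cover in the frame of terminal_box between 0.0295 and 0.085 m and y of cover in the frame of terminal_box between -0.008 and 0.008 m and z of cover in the frame of terminal_box between 0.042 and 0.048 m and angle between cover's own z axis and vertical below 0.06 rad and angle between the x axis of cover and the x axis of terminal_box, either way round below 0.12 rad and linear speed of cover below 0.01 m/s and distance of each of bushing_tall, bushing_wide, tool_holder, spray_can from where it was at the start of the episode below 0.02 m); the robot touches nothing.
It fails at once if the cover is lifted or tipped up (more than 8 mm off its ledges, or 0.15 rad) (z of cover in the frame of terminal_box above 0.053 m or angle between cover's own z axis and vertical above 0.15 rad).
It fails at once if the bushing tall is moved more than 20 mm, lifted or knocked over (distance of bushing_tall from where it was at the start of the episode above 0.02 m or height (world z) of bushing_tall above 0.01 m or angle between bushing_tall's own z axis and vertical above 0.3 rad).
It fails at once if the bushing wide is moved more than 20 mm, lifted or knocked over (distance of bushing_wide from where it was at the start of the episode above 0.02 m or height (world z) of bushing_wide above 0.01 m or angle between bushing_wide's own z axis and vertical above 0.3 rad).
It fails at once if the tool holder is moved more than 20 mm, lifted or knocked over (distance of tool_holder from where it was at the start of the episode above 0.02 m or height (world z) of tool_holder above 0.01 m or angle between tool_holder's own z axis and vertical above 0.3 rad).
It fails at once if the spray can is moved more than 20 mm, lifted or knocked over (distance of spray_can from where it was at the start of the episode above 0.02 m or height (world z) of spray_can above 0.01 m or angle between spray_can's own z axis and vertical above 0.3 rad).
It also fails if it takes over 43 s, if anything falls off the work surface, if the arm or the gripper's body presses on something with over 40 N, if the wrist force passes 120 N, or if a joint passes its speed limit or range.

## Working session

There is one attempt and no reset: what is moved stays moved. The work goes in short steps, Python scripts to look and compute and a tool call to move; the robot and the scene stay as the last step left them, time stands still between calls to the robot, and variables do not carry over. Pictures are saved under pics/ and viewed, at most 10 in all, crops included, and the job is handed in when it is done.

Besides the shell and the picture viewer there is one more tool, called after "Call:" in YAML: its name, and indented under it one key for each argument. step_arm: Moves the arm, as the interface text tells. Its arguments: {"type":"object","properties":{"deltas":{"type":"array"},"squeeze":{"type":"number"}},"required":["deltas"]}

```bash
mkdir -p pics
cat > h.py <<'E'
import numpy as np, cv2, pickle
from bench import readout, cams, r
from scipy.spatial.transform import Rotation as R
def snap(name,tag):
    s=readout.read_state(); c=cams.camera(name)
    if name=="wrist":
        T=np.eye(4);T[:3,:3]=R.from_quat(s["eef_rot"]).as_matrix();T[:3,3]=s["ee_pos"]
        M=T@np.array(c["T_tool_cam"]); c["origin"]=M[:3,3]; c["rotation"]=M[:3,:3]
    d={k:c[k] for k in("img","fx","fy","cx","cy","k1","origin","rotation")}
    pickle.dump(d,open(f"pics/{tag}.pkl","wb")); cv2.imwrite(f"pics/{tag}.png",c["img"][:,:,::-1]); return d
def load(tag): return pickle.load(open(f"pics/{tag}.pkl","rb"))
def rot(d):
    m=np.array(d["rotation"],float); return m if m.shape==(3,3) else R.from_quat(m).as_matrix()
def pix2plane(d,uv,z):
    u,v=uv; xd,yd=(u-d["cx"])/d["fx"],(v-d["cy"])/d["fy"]; x,y=xd,yd
    for _ in range(30):
        f=1+d["k1"]*(x*x+y*y); x,y=xd/f,yd/f
    w=rot(d)@np.array([x,-y,-1.]); o=np.array(d["origin"]); return o+w*(z-o[2])/w[2]
def proj(d,p):
    q=rot(d).T@(np.array(p)-np.array(d["origin"])); x,y=q[0]/-q[2],-q[1]/-q[2]; f=1+d["k1"]*(x*x+y*y)
    return np.array([d["cx"]+d["fx"]*x*f,d["cy"]+d["fy"]*y*f])
E
python3 - <<'E'
from h import *
a=snap("scene","s0");b=snap("side","d0")
cv2.imwrite("pics/two.png",np.hstack([a["img"],b["img"]])[:,:,::-1][:, :])
print(a["origin"],b["origin"],readout.read_state())
E
```

```text
[ 1.35802467 -0.17006896  0.66384335] [0.44655796 0.72615937 0.77852233] {'time': 0.1, 'joint_positions': array([-1.13659764,  0.33282082, -0.06468059,  1.46084519,  0.0216076 ,
        1.3499146 , -0.08847175]), 'joint_vel': array([-5.66349274e-04, -3.36140002e-03, -1.82964115e-04, -4.51292134e-03,
       -1.22875265e-04, -1.72252375e-03, -7.34839646e-05]), 'joint_torque': array([ 8.54966675e-04, -6.24542356e+01,  2.42612913e-02, -3.90719533e+01,
       -6.14788989e-02,  3.65141965e-02,  4.58441434e-05]), 'ee_pos': array([0.27553055, 0.56058494, 0.21013168]), 'eef_rot': array([ 2.26403807e-01,  9.74033315e-01, -6.36615464e-04, -1.10983156e-04]), 'ft_force': array([-0.06244352,  0.58484264,  0.40856735]), 'torque': array([-0.01774036, -0.0685067 ,  0.00766712]), 'grip_force': 0.0, 'width': 0.08714000064878397}
```

View pics/s0.png

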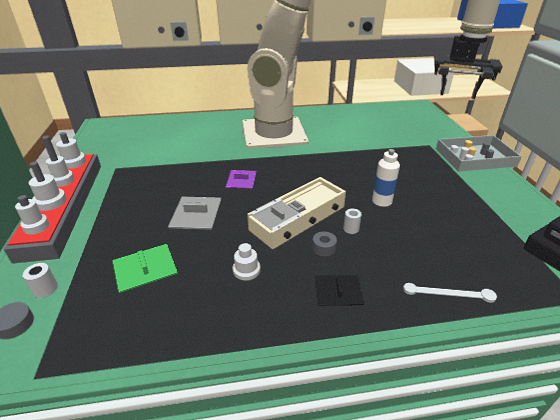

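View pics/d0.png

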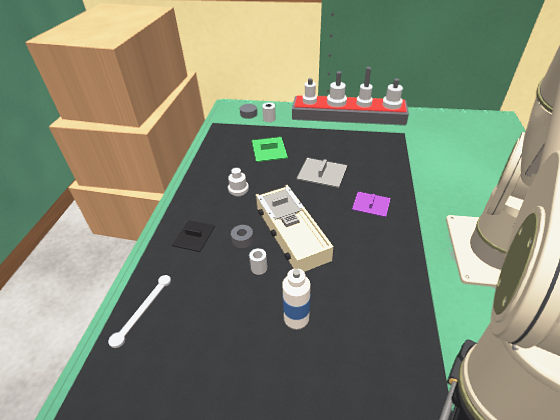

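Cover-like things (scene px): green (145,267), purple (241,178), black (339,290), a loose grey plate (195,212), and the grey one seated in the box (280,212). The last is the smaller non-excluded one and sits on its seat. I'll check it in a close crop of both views.

Run:
```python
from h import *
a=load("s0")["img"][170:250,240:355];b=load("d0")["img"][180:275,250:340]
A=cv2.resize(a,None,fx=6,fy=6,interpolation=cv2.INTER_CUBIC)
B=cv2.resize(b,None,fx=6,fy=6,interpolation=cv2.INTER_CUBIC)
cv2.imwrite("pics/ca.png",A[:,:,::-1]);cv2.imwrite("pics/cb.png",B[:,:,::-1])
```

```text
(no output)
```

View pics/ca.png

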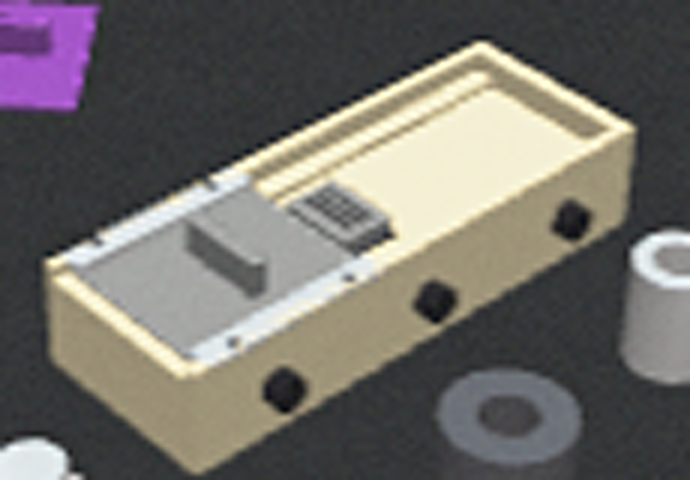

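View pics/cb.png

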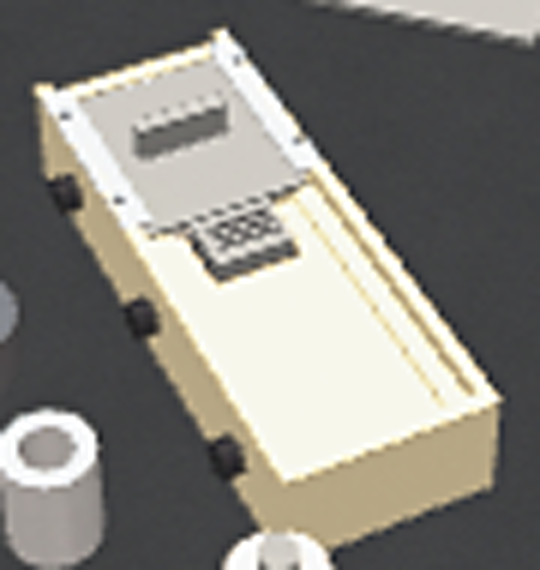

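Both crops show the seated grey cover (scene ~(278,211)) under white lips, with a ridge, and the ribbed tab beyond it at ~(297,206). That fits the description. Next I fit the box pose from the corners, and locate the bystanders.

Run:
```python
from h import *
from scipy.optimize import least_squares
A=[((482,42),(135,50,56.5)),((635,127),(135,-50,56.5)),((192,378),(-135,-50,50)),((48,262),(-135,50,50)),((197,473),(-135,-50,0)),((630,217),(135,-50,0)),((247,228),(-75.5,0,69))]
B=[((500,400),(135,50,56.5)),((288,480),(135,-50,56.5)),((220,32),(-135,50,53)),((40,90),(-135,-50,53)),((490,488),(135,50,0)),((181,117),(-75.5,0,69))]
A[-1]=((226,245),(-75.5,0,69))
obs=[(load("s0"),(np.array(p)+.5)/6-.5+[240,170],q) for p,q in A]+[(load("d0"),(np.array(p)+.5)/6-.5+[250,180],q) for p,q in B]
def W(t,q): c,s=np.cos(t[2]),np.sin(t[2]); q=np.array(q)/1000; return np.array([t[0]+c*q[0]-s*q[1],t[1]+s*q[0]+c*q[1],q[2]])
f=lambda t:np.concatenate([proj(d,W(t,q))-p for d,p,q in obs])
for n,sl in(("both",slice(0,99)),("A",slice(0,7)),("B",slice(7,99))):
    o=obs[sl]; s=least_squares(lambda t:np.concatenate([proj(d,W(t,q))-p for d,p,q in o]),[.6,0,1.],loss="soft_l1")
    print(n,s.x)
    if n=="both": print(f(s.x).reshape(-1,2).round(1).tolist()); t=s.x
d=load("s0")
for n,uv,z in(("tall",(352,212),.055),("wide",(325,240),.032),("can",(384,203),0),("holder",(246,274),0)):
    p=pix2plane(d,uv,z)[:2]-t[:2]; c,s=np.cos(t[2]),np.sin(t[2]); print(n,(p+t[:2]).round(3),"box:",(c*p[0]+s*p[1]).round(3),(-s*p[0]+c*p[1]).round(3))
s=readout.read_state(); print(R.from_quat(s["eef_rot"]).as_matrix().round(3))
```

```text
both [ 0.54389499 -0.00244688  2.13487646]
[[0.5, -0.7], [0.4, -0.4], [0.6, 1.0], [0.0, 1.3], [0.1, 0.1], [-0.7, 0.6], [0.1, -2.0], [0.1, -0.2], [-0.8, -0.0], [1.2, 0.0], [-0.1, 0.0], [0.4, -0.4], [0.3, -1.4]]
A [ 0.54314409 -0.00268057  2.13028896]
B [ 5.44316319e-01 -1.20869683e-03  2.14223219e+00]
tall [0.611 0.127] box: 0.073 -0.126
wide [0.682 0.039] box: -0.039 -0.138
can [0.516 0.26 ] box: 0.236 -0.117
holder [ 0.734 -0.162] box: -0.237 -0.075
[[-0.897  0.441 -0.001]
 [ 0.441  0.897 -0.001]
 [-0.    -0.001 -1.   ]]
```

Call:
step_arm:
  deltas:
    - [[0, 0, 0, 0, 0, -0.04, 20], [0, 0, 0.05, -0.045, -0.036, -0.05, 0], [0, 0, 0.1, -0.09, -0.071, -0.05, 0], [0, 0, 0.15, -0.135, -0.107, -0.05, 0], [0, 0, 0.2, -0.18, -0.142, -0.05, 0], [0, 0, 0.25, -0.226, -0.178, -0.05, 0], [0, 0, 0.3, -0.271, -0.213, -0.05, 0], [0, 0, 0.35, -0.316, -0.249, -0.05, 0], [0, 0, 0.4, -0.361, -0.284, -0.05, 0], [0, 0, 0.45, -0.406, -0.32, -0.05, 0], [0, 0, 0.5, -0.451, -0.355, -0.05, 0], [0, 0, 0.55, -0.496, -0.391, -0.04, 0], [0, 0, 0.55, -0.496, -0.391, 0, 0], [0, 0, 0.55, -0.496, -0.391, 0.02, 0], [0, 0, 0.55, -0.496, -0.391, 0.02, 0], [0, 0, 0.55, -0.496, -0.391, 0.02, 0]]

```text
time: 2.1
ee_pos: [0.5488, -0.0086, 0.1918]
eef_rot: [0.482, 0.876, 0.0, 0.0]
ft_force: [-0.4, 0.7, 1.4]
width: 0.0003
grip_force: 0.0
```

Run:
```python
from h import *
d=snap("wrist","w1"); s=readout.read_state(); print(s["time"],s["ee_pos"],R.from_quat(s["eef_rot"]).as_matrix().round(3),s["width"],s["ft_force"])
t=[.5439,-.0024,2.1349];im=d["img"].copy()
c,sn=np.cos(t[2]),np.sin(t[2])
for q in [(135,50,56.5),(135,-50,56.5),(-27.5,37,56.5),(-27.5,-37,56.5),(6.5,20,51.5),(6.5,-20,51.5),(-71.5,23,69),(-71.5,-23,69),(-79.5,23,69),(-79.5,-23,69),(-135,50,50),(-135,-50,50)]:
    q=np.array(q)/1000;p=proj(d,[t[0]+c*q[0]-sn*q[1],t[1]+sn*q[0]+c*q[1],q[2]])
    cv2.drawMarker(im,tuple(int(round(x)) for x in p),(255,0,0),cv2.MARKER_CROSS,8,1)
cv2.imwrite("pics/w1m.png",cv2.resize(im,(800,600),interpolation=cv2.INTER_CUBIC)[:,:,::-1])
```

```text
2.15 [ 0.54891766 -0.008623    0.19200106] [[-0.535  0.845  0.002]
 [ 0.845  0.535  0.   ]
 [-0.001  0.001 -1.   ]] 0.00022001292048033855 [ 0.46438676 -0.74865901  0.12707921]
```

View pics/w1m.png

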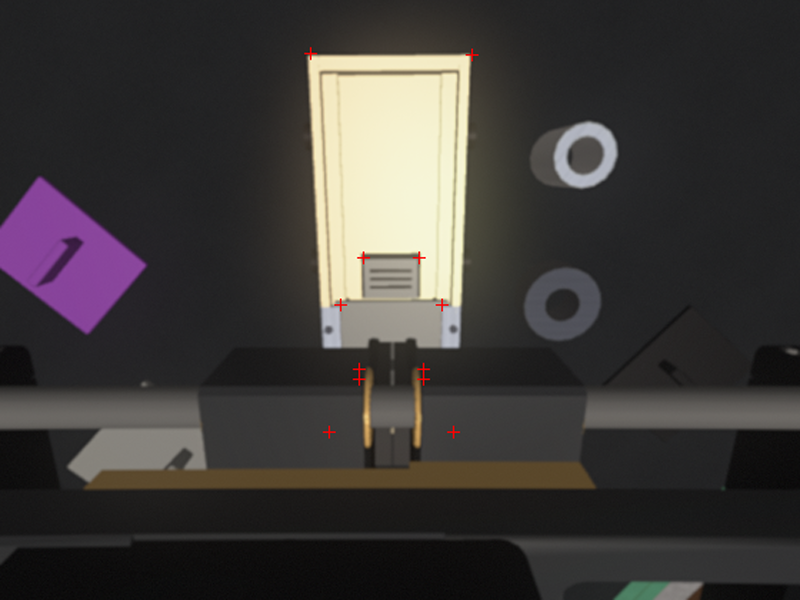

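The wrist view shows the projected box corners landing on the real ones (top corners (310,54),(471,54), tab edge (391,257)), within 1–2 mm. Now I press the tab.

Call:
step_arm:
  deltas:
    - [[0, 0, 0, 0, 0, 0.05, 0], [0, 0, 0, 0, 0, 0.09, 0], [0, 0, 0, 0, 0, 0.108, 0], [0, 0, 0, 0, 0, 0.115, 0], [0, 0, 0, 0, 0, 0.119, 0], [0, 0, 0, 0, 0, 0.123, 0], [0, 0, 0, 0, 0, 0.126, 0], [0, 0, 0, 0, 0, 0.129, 0], [0, 0, 0, 0, 0, 0.129, 0]]

```text
time: 3.28
ee_pos: [0.5482, -0.0087, 0.0617]
eef_rot: [0.482, 0.876, -0.0, -0.0]
ft_force: [-0.5, 0.7, 0.7]
width: 0.0007
grip_force: 0.0
```

Call:
step_arm:
  deltas:
    - [[0, 0, 0, 0, 0, 0.001, 0], [0, 0, 0, 0, 0, 0.001, 0]]

```text
time: 3.52
ee_pos: [0.5484, -0.0087, 0.0608]
eef_rot: [0.482, 0.876, 0.0, -0.0]
ft_force: [-0.3, -0.7, 0.0]
width: 0.0005
grip_force: 0.0
```

Run:
```python
from h import *
a=snap("scene","s2")["img"][150:250,235:360];b=snap("side","d2")["img"][175:275,240:345]
f=lambda i:cv2.resize(i,(400,400*i.shape[0]//i.shape[1]),interpolation=cv2.INTER_CUBIC)
A,B=f(a),f(b);h=max(len(A),len(B));p=lambda i:np.pad(i,((0,h-len(i)),(0,0),(0,0)))
cv2.imwrite("pics/c2.png",np.hstack([p(A),p(B)])[:,:,::-1]); print(r.nose_length)
```

```text
0.022
```

View pics/c2.png

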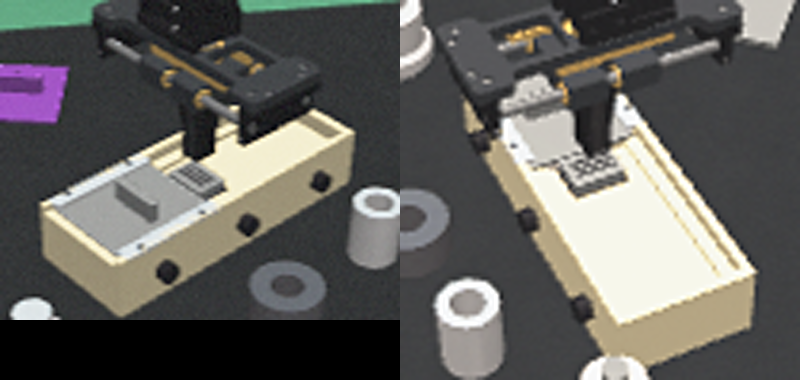

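The tip still stands clear above the tab in both views (scene ~(297,199), side ~(291,215)), so the readout and the tip don't agree. I'll triangulate the tip.

Run:
```python
from h import *
from scipy.optimize import least_squares
a,b=load("s2"),load("d2")
def tri(pa,pb): 
    s=least_squares(lambda p:np.r_[proj(a,p)-pa,proj(b,p)-pb],[.54,0,.05]);return s.x.round(4),s.fun.round(1)
print("tip",tri((297.5,199.4),(291.2,214.9)))
print("tab centre",tri((235+200/3.2,150+178/3.2),(240+193/3.81,175+172/3.81)))
for z in(.039,.05,.06,.07): print(z,proj(a,[.5484,-.0087,z]),proj(b,[.5484,-.0087,z]))
s=readout.read_state();print(s["ee_pos"],s["joint_positions"].tolist(),s["ft_force"])
for n,d in(("s2",a),("d2",b)):
    im=d["img"]; p=proj(d,[.5484,-.0087,.05]).astype(int)
    print(n,cv2.cvtColor(im,cv2.COLOR_RGB2GRAY)[p[1]-16:p[1]+12,p[0]-1:p[0]+2].mean(1).astype(int).tolist(),p[1]-16)
```

```text
tip (array([ 0.5456, -0.0063,  0.0637]), array([-0. , -0. , -0. ,  0.1]))
tab centre (array([ 0.5473, -0.0062,  0.0439]), array([-0., -0., -0.,  0.]))
0.039 [296.5808134  207.34730982] [290.36360389 220.76118324]
0.05 [296.66630616 204.10711359] [290.31359716 217.88889641]
0.06 [296.74496712 201.12555106] [290.26751924 215.24164617]
0.07 [296.82453948 198.10915735] [290.22084128 212.55930981]
[ 0.54839576 -0.00877606  0.06088428] [-0.44966881600007064, 0.31680856302336047, 0.44633762486334333, 1.8560593351742092, -0.16019620402710286, 1.003734153146477, 0.6275968002360467] [ 0.16598284  0.37114131 -0.10181986]
s2 [35, 30, 33, 35, 29, 35, 29, 32, 33, 32, 28, 17, 122, 159, 131, 119, 117, 105, 102, 129, 162, 146, 128, 149, 167, 169, 186, 209] 188
d2 [52, 49, 40, 41, 42, 42, 44, 43, 42, 41, 43, 40, 40, 38, 55, 99, 156, 119, 141, 158, 211, 179, 98, 99, 118, 245, 249, 246] 201
```

The tip is really at about z = 0.062, roughly 22 mm higher than the readout plus nose length implies. From here I go by the triangulated tip height (≈ the reported TCP z) and by force, descending gently.

Call:
step_arm:
  deltas:
    - [[0, 0, 0, 0, 0, 0.002, 0], [0, 0, 0, 0, 0, 0.004, 0], [0, 0, 0, 0, 0, 0.006, 0], [0, 0, 0, 0, 0, 0.008, 0], [0, 0, 0, 0, 0, 0.01, 0], [0, 0, 0, 0, 0, 0.012, 0]]

```text
time: 4.38
ee_pos: [0.5484, -0.0087, 0.0487]
eef_rot: [0.482, 0.876, 0.0, -0.0]
ft_force: [-0.5, 0.4, 0.6]
width: 0.0006
grip_force: 0.0
```

Call:
step_arm:
  deltas:
    - [[0, 0, 0, 0, 0, 0.001, 0], [0, 0, 0, 0, 0, 0.002, 0], [0, 0, 0, 0, 0, 0.003, 0], [0, 0, 0, 0, 0, 0.004, 0]]

```text
time: 4.88
ee_pos: [0.5484, -0.0087, 0.0448]
eef_rot: [0.482, 0.876, 0.0, 0.0]
ft_force: [0.2, 0.3, 0.0]
width: 0.0003
grip_force: 0.0
```

```bash
cat > tip.py <<'E'
from h import *
import sys
a,b=snap("scene","s3"),snap("side","d3");s=readout.read_state();e=s["ee_pos"]
for n,d in(("s",a),("d",b)):
    p=proj(d,[e[0],e[1],e[2]]).astype(int);g=cv2.cvtColor(d["img"],cv2.COLOR_RGB2GRAY)[p[1]-14:p[1]+14,p[0]-1:p[0]+2].mean(1).astype(int)
    print(n,p,g.tolist(),p[1]-14)
    for z in np.arange(.03,.08,.005): print(round(z,3),proj(d,[e[0],e[1],z])[1].round(1),end="; ")
    print()
print(s["ft_force"])
E
python3 tip.py
```

```text
s [296 205] [29, 28, 29, 31, 30, 32, 27, 28, 27, 32, 29, 29, 28, 30, 50, 101, 131, 162, 143, 129, 148, 169, 166, 186, 210, 196, 231, 216] 191
0.03 209.9; 0.035 208.5; 0.04 207.0; 0.045 205.6; 0.05 204.1; 0.055 202.6; 0.06 201.1; 0.065 199.6; 0.07 198.1; 0.075 196.6; 
d [290 219] [52, 53, 46, 41, 42, 41, 42, 41, 41, 42, 41, 40, 39, 36, 49, 151, 212, 179, 97, 100, 118, 245, 249, 246, 246, 246, 246, 246] 205
0.03 223.1; 0.035 221.8; 0.04 220.5; 0.045 219.2; 0.05 217.9; 0.055 216.6; 0.06 215.2; 0.065 213.9; 0.07 212.6; 0.075 211.2; 
[0.16126255 0.09571943 0.3179569 ]
```

Call:
step_arm:
  deltas:
    - [[0, 0, 0, 0, 0, 0.001, 0], [0, 0, 0, 0, 0, 0.002, 0], [0, 0, 0, 0, 0, 0.003, 0], [0, 0, 0, 0, 0, 0.004, 0]]

```text
time: 5.48
ee_pos: [0.5484, -0.0087, 0.0407]
eef_rot: [0.482, 0.876, 0.0, -0.0]
ft_force: [0.1, -0.7, 0.6]
width: 0.0003
grip_force: 0.0
```

Call:
step_arm:
  deltas:
    - [[0, 0, 0, 0, 0, 0.001, 0], [0, 0, 0, 0, 0, 0.002, 0], [0, 0, 0, 0, 0, 0.003, 0]]

```text
time: 5.85
ee_pos: [0.5484, -0.0087, 0.038]
eef_rot: [0.482, 0.876, 0.0, -0.0]
ft_force: [-2.6, 0.0, 5.2]
width: 0.0003
grip_force: 2.5
```

```bash
python3 tip.py
```

```text
s [296 207] [32, 34, 26, 29, 30, 32, 32, 29, 24, 31, 26, 26, 28, 33, 79, 156, 161, 153, 145, 169, 171, 184, 210, 197, 231, 217, 164, 142] 193
0.03 210.0; 0.035 208.5; 0.04 207.0; 0.045 205.6; 0.05 204.1; 0.055 202.6; 0.06 201.1; 0.065 199.6; 0.07 198.1; 0.075 196.6; 
d [290 221] [52, 53, 48, 41, 41, 41, 42, 41, 41, 40, 40, 40, 38, 38, 78, 164, 126, 99, 118, 245, 249, 246, 246, 246, 246, 246, 246, 246] 207
0.03 223.1; 0.035 221.8; 0.04 220.5; 0.045 219.2; 0.05 217.9; 0.055 216.6; 0.06 215.2; 0.065 213.9; 0.07 212.6; 0.075 211.2; 
[-1.99213682  0.14049852  3.76679679]
```

Contact at TCP z ≈ 0.039 with 5 N fits the tab top at 0.052, so the effective tip is 13 mm above the reported TCP. I continue the 11 mm stroke in small steps.

Call:
step_arm:
  deltas:
    - [[0, 0, 0, 0, 0, 0.001, 0], [0, 0, 0, 0, 0, 0.002, 0], [0, 0, 0, 0, 0, 0.003, 0], [0, 0, 0, 0, 0, 0.004, 0]]

```text
time: 6.45
ee_pos: [0.5484, -0.0087, 0.0338]
eef_rot: [0.482, 0.876, 0.0, -0.0]
ft_force: [-2.3, -0.0, 5.6]
width: 0.0002
grip_force: 2.5
```

Run:
```python
from h import *
a=snap("scene","s4")["img"][165:235,245:345];b=snap("side","d4")["img"][185:265,250:330]
f=lambda i:cv2.resize(i,(400,400*i.shape[0]//i.shape[1]),interpolation=cv2.INTER_CUBIC)
A,B=f(a),f(b);h=max(len(A),len(B));p=lambda i:np.pad(i,((0,h-len(i)),(0,0),(0,0)))
cv2.imwrite("pics/c4.png",np.hstack([p(A),p(B)])[:,:,::-1]); print(readout.read_state())
```

```text
{'time': 6.55, 'joint_positions': array([-0.43915351,  0.35504532,  0.43653149,  1.87523854, -0.18171576,
        0.95001039,  0.64372492]), 'joint_vel': array([-0.00011928,  0.00158789,  0.00016261, -0.00022264, -0.00197038,
       -0.00081471,  0.00071194]), 'joint_torque': array([ 1.49153924e-02, -5.07843089e+01,  6.30578890e+00, -3.15094435e+01,
       -4.31483367e-02, -2.40019960e-01,  9.49033129e-03]), 'ee_pos': array([ 0.5483835 , -0.00872687,  0.03369562]), 'eef_rot': array([4.82384710e-01, 8.75959468e-01, 2.93722162e-05, 2.94744118e-05]), 'ft_force': array([-0.97317538,  0.39503654,  2.00247434]), 'torque': array([-0.08382314,  0.16807856, -0.01416169]), 'grip_force': 1.2516135842815856, 'width': 0.0005934139065485067}
```

View pics/c4.png

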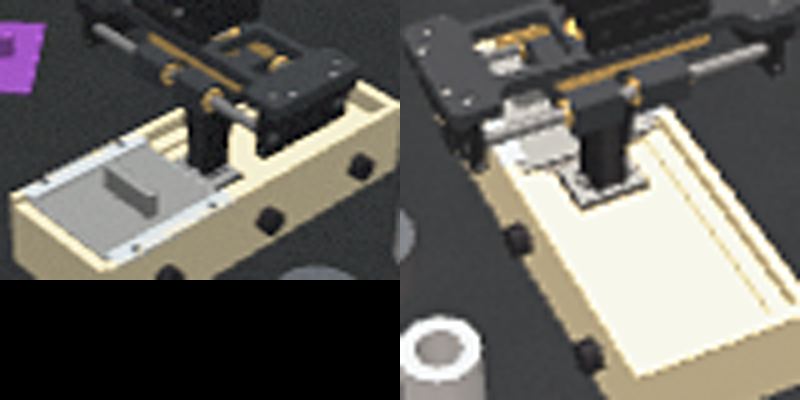

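The view shows the fingertips squarely on the tab (side ~(605,185)), which is sinking. Pressing on to the end stop.

Call:
step_arm:
  deltas:
    - [[0, 0, 0, 0, 0, 0.001, 0], [0, 0, 0, 0, 0, 0.002, 0], [0, 0, 0, 0, 0, 0.003, 0], [0, 0, 0, 0, 0, 0.004, 0]]

```text
time: 7.05
ee_pos: [0.5484, -0.0087, 0.0298]
eef_rot: [0.482, 0.876, 0.0, 0.0]
ft_force: [-1.7, -0.0, 7.2]
width: 0.0008
grip_force: 3.5
```

Call:
step_arm:
  deltas:
    - [[0, 0, 0, 0, 0, 0.001, 0], [0, 0, 0, 0, 0, 0.0015, 0], [0, 0, 0, 0, 0, 0.0015, 0]]

```text
time: 7.42
ee_pos: [0.5485, -0.0087, 0.0296]
eef_rot: [0.483, 0.876, 0.0, -0.0]
ft_force: [-9.5, 0.0, 21.9]
width: 0.0006
grip_force: 10.8
```

The end stop is reached (force 7→22 N after an 11 mm stroke), so tip height = TCP z + 11.3 mm. Now lift over the ridge, go behind it, and come down to about 6 mm above the cover plate.

Call:
step_arm:
  deltas:
    - [[0, 0, 0, 0, 0, -0.03, 0], [0, 0, 0, 0, 0, -0.06, 0], [0, 0, 0, -0.03, 0, -0.06, 0], [0, 0, 0, -0.06, 0, -0.06, 0], [0, 0, 0, -0.092, 0, -0.06, 0], [0, 0, 0, -0.092, 0, -0.06, 0], [0, 0, 0, -0.092, 0, -0.04, 0], [0, 0, 0, -0.092, 0, -0.028, 0], [0, 0, 0, -0.092, 0, -0.022, 0], [0, 0, 0, -0.092, 0, -0.018, 0], [0, 0, 0, -0.092, 0, -0.018, 0]]

```text
time: 8.8
ee_pos: [0.5975, -0.0863, 0.0463]
eef_rot: [0.482, 0.876, 0.0, -0.0]
ft_force: [0.8, -0.1, -0.2]
width: 0.0002
grip_force: 0.0
```

Run:
```python
from h import *
a=snap("scene","s5")["img"][165:235,245:345];b=snap("side","d5")["img"][185:265,250:330]
f=lambda i:cv2.resize(i,(400,400*i.shape[0]//i.shape[1]),interpolation=cv2.INTER_CUBIC)
A,B=f(a),f(b);h=max(len(A),len(B));p=lambda i:np.pad(i,((0,h-len(i)),(0,0),(0,0)))
cv2.imwrite("pics/c5.png",np.hstack([p(A),p(B)])[:,:,::-1])
```

```text
(no output)
```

View pics/c5.png

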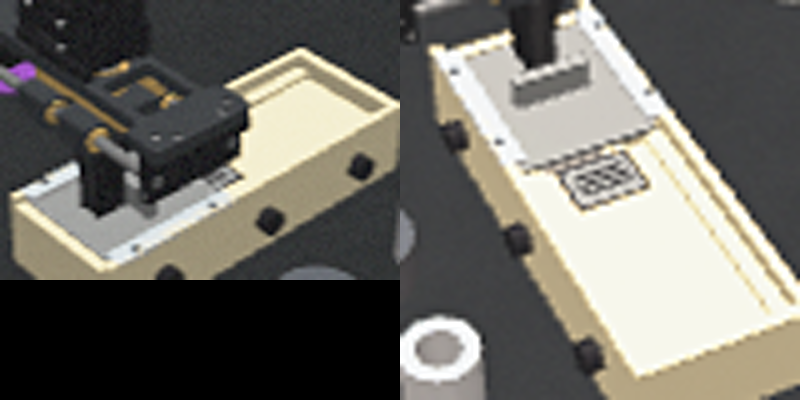

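The tab is flush (side ~(605,180)) and the fingertips are centred just behind the ridge (~(535,50)). Start pushing gently.

Call:
step_arm:
  deltas:
    - [[0, 0, 0, 0.005, 0, 0, 0], [0, 0, 0, 0.009, 0, 0, 0], [0, 0, 0, 0.012, 0, 0, 0], [0, 0, 0, 0.016, 0, 0, 0], [0, 0, 0, 0.02, 0, 0, 0]]

```text
time: 9.52
ee_pos: [0.5868, -0.0695, 0.0465]
eef_rot: [0.482, 0.876, 0.0, 0.0]
ft_force: [0.3, -0.4, 1.0]
width: 0.0002
grip_force: 0.6
```

Call:
step_arm:
  deltas:
    - [[0, 0, 0, 0.005, 0, 0, 0], [0, 0, 0, 0.01, 0, 0, 0], [0, 0, 0, 0.015, 0, 0, 0], [0, 0, 0, 0.02, 0, 0, 0], [0, 0, 0, 0.025, 0, 0, 0]]

```text
time: 10.15
ee_pos: [0.5733, -0.0482, 0.0463]
eef_rot: [0.482, 0.876, 0.0, -0.0]
ft_force: [0.1, 0.1, 0.6]
width: 0.0001
grip_force: 0.6
```

Call:
step_arm:
  deltas:
    - [[0, 0, 0, 0.006, 0, 0, 0], [0, 0, 0, 0.012, 0, 0, 0], [0, 0, 0, 0.018, 0, 0, 0], [0, 0, 0, 0.024, 0, 0, 0], [0, 0, 0, 0.03, 0, 0, 0], [0, 0, 0, 0.03, 0, 0, 0]]

```text
time: 10.9
ee_pos: [0.5571, -0.0223, 0.0462]
eef_rot: [0.482, 0.876, 0.0, -0.0]
ft_force: [0.1, 0.2, -1.0]
width: 0.0006
grip_force: 0.0
```

Run:
```python
from h import *
a=snap("scene","s6")["img"][165:235,245:345];b=snap("side","d6")["img"][185:265,250:330]
f=lambda i:cv2.resize(i,(400,400*i.shape[0]//i.shape[1]),interpolation=cv2.INTER_CUBIC)
A,B=f(a),f(b);h=max(len(A),len(B));p=lambda i:np.pad(i,((0,h-len(i)),(0,0),(0,0)))
cv2.imwrite("pics/c6.png",np.hstack([p(A),p(B)])[:,:,::-1])
```

```text
(no output)
```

View pics/c6.png

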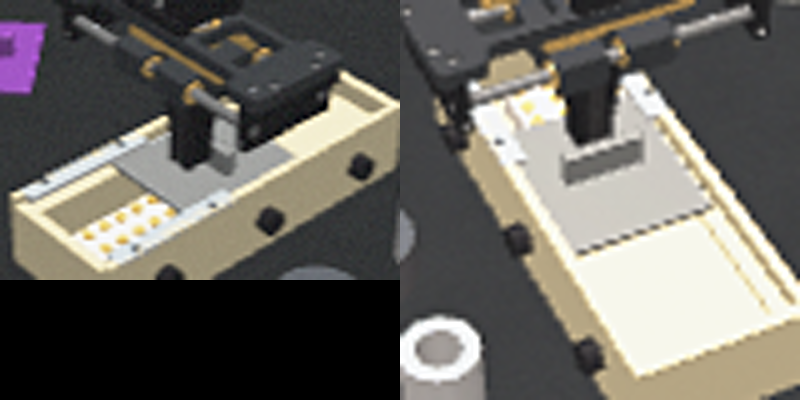

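The cover rides flat on its ledges, pushed by the ridge (side ~(600,160)), with the seat opening behind it. It has moved about 65 mm, so 64 mm more.

Call:
step_arm:
  deltas:
    - [[0, 0, 0, 0.006, 0, 0, 0], [0, 0, 0, 0.012, 0, 0, 0], [0, 0, 0, 0.018, 0, 0, 0], [0, 0, 0, 0.024, 0, 0, 0], [0, 0, 0, 0.03, 0, 0, 0], [0, 0, 0, 0.036, 0, 0, 0], [0, 0, 0, 0.042, 0, 0, 0], [0, 0, 0, 0.048, 0, 0, 0], [0, 0, 0, 0.053, 0, 0, 0], [0, 0, 0, 0.058, 0, 0, 0], [0, 0, 0, 0.062, 0, 0, 0], [0, 0, 0, 0.064, 0, 0, 0], [0, 0, 0, 0.064, 0, 0, 0]]

```text
time: 12.62
ee_pos: [0.5232, 0.0311, 0.0464]
eef_rot: [0.482, 0.876, 0.0, -0.0]
ft_force: [0.2, 0.1, -0.4]
width: 0.0002
grip_force: 0.0
```

Call:
step_arm:
  deltas:
    - [[0, 0, 0, -0.008, 0, 0, 0], [0, 0, 0, -0.012, 0, 0, 0], [0, 0, 0, -0.012, 0, -0.04, 0], [0, 0, 0, -0.012, 0, -0.09, 0], [0, 0, 0, -0.07, 0, -0.14, 0], [0, 0, 0, -0.13, 0, -0.15, 0], [0, 0, 0, -0.16, 0, -0.15, 0], [0, 0, 0, -0.16, 0, -0.15, 0]]

```text
time: 13.62
ee_pos: [0.6093, -0.1085, 0.1963]
eef_rot: [0.485, 0.875, -0.001, 0.001]
ft_force: [-0.6, 0.7, -0.7]
width: 0.0008
grip_force: 0.0
```

Run:
```python
from h import *
a=snap("scene","s7")["img"][165:235,245:345];b=snap("side","d7")["img"][185:265,250:330]
f=lambda i:cv2.resize(i,(400,400*i.shape[0]//i.shape[1]),interpolation=cv2.INTER_CUBIC)
A,B=f(a),f(b);h=max(len(A),len(B));p=lambda i:np.pad(i,((0,h-len(i)),(0,0),(0,0)))
cv2.imwrite("pics/c7.png",np.hstack([p(A),p(B)])[:,:,::-1])
t=[.5439,-.0024,2.1349];c,s=np.cos(t[2]),np.sin(t[2])
for x in(.03,.045,.055,.065):  # expected crop pixel of the ridge top centre and plate leading edge in the side view
    for q in((x,0,.069),(x+.05,0,.05)):
        w=[t[0]+c*q[0]-s*q[1],t[1]+s*q[0]+c*q[1],q[2]];print(x,(5*(proj(load("d7"),w)-[250,185])+[400,0]).round(),(4*(proj(load("s7"),w)-[245,165])).round())
print(readout.read_state()["ft_force"])
```

```text
0.03 [633. 184.] [247. 112.]
0.03 [675. 272.] [297. 108.]
0.045 [645. 202.] [263. 104.]
0.045 [688. 292.] [312. 100.]
0.055 [654. 215.] [274.  99.]
0.055 [698. 306.] [322.  94.]
0.065 [662. 228.] [284.  93.]
0.065 [707. 319.] [332.  89.]
[-0.25435798 -0.55270637  0.48783617]
```

View pics/c7.png

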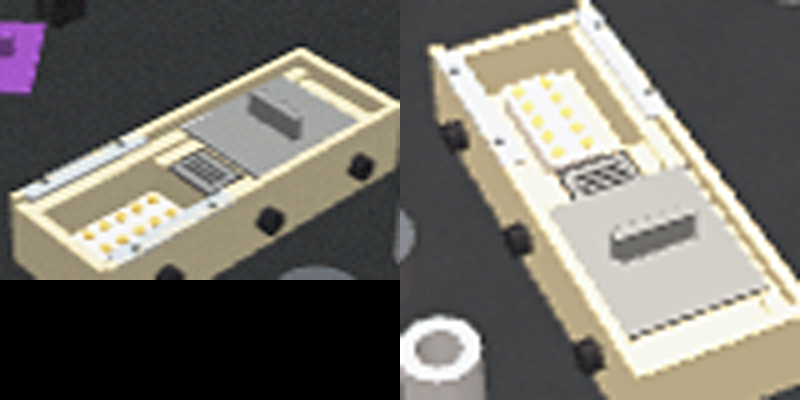

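The cover lies flat and square on the landing: ridge at ~(654,222) and leading edge at ~(700,312) put it at box x ≈ 0.058. The tab is flush, the compartment is open and the arm is clear, so I hand it in.

```bash
python3 -c "
from bench import r
print(r.close_job())"
```

```text
the job is handed in; nothing more can be done
None
```

I pressed the snap tab fully in and pushed the cover about 133 mm along its guides, so it lies flat on the landing deck. Nothing was lifted, the arm never went near the bystanders, and I handed the job in with the arm clear; the hand-in returned no verdict.

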